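# Ratchet the hold-down bar over the palette

### The arm

A 7-joint arm with a two-finger parallel gripper is mounted at the origin on the work surface; the furniture and walls round the work are solid. World frame = base frame: x ahead of the robot, y to its left, z up, the work surface at z = 0. Lengths are in m, angles in rad, forces in N, time in s.
With the tool pointing down it reaches from about 0.425 to 0.925 m from the base axis. Payload 6.8 kg.
Tool frame: the origin (TCP) lies midway between the tips of the shut fingers; the grasp point (between the pads) lies 19 mm behind it (grip_point_offset is the distance from the TCP to the grasp point, in m); y points along the fingers, x is the direction in which the jaws open and shut, and the axes are right-handed (so a half turn about y gives the same grasp; the last joint's range is limited). The gripper opens to 85 mm and grips with 20 to 120 N. Pads are 22 mm wide; open, the fingers measure 114 mm over their backs; the gripper's body (76 mm by 85 mm) begins 54 mm behind the grasp point. The pads swing forward as they close: fully open they stand 13 mm farther back than shut.
Start: joints at [-1.325, 0.477, 0.022, 1.555, -0.011, 1.109, -0.083], TCP at [0.234, 0.633, 0.231] pointing down, gripper open.
Joint ranges: [-2.96, 2.96], [-0.34, 2.1], [-1.41, 1.46], [0.24, 2.44], [-1.37, 4.51], [0.17, 1.92], [-2.96, 2.96]. Speed limits (rad/s): [2.39, 2.39, 3.14, 3.14, 3.14, 3.14, 3.14].

### API

Orientations are given as a unit quaternion [w, x, y, z].
In Python, from station import get_obs, read_camera, hand_in, grip_point_offset gives the robot as it stands.
- The arm moves only by the tool play_rows, never from a script. Its argument "increments" is a list of rows, each a list of 2 entries, a list of its own where there are three numbers: the shift along the tool's x, y, z in m, then the turn, a rotation vector about the tool's x, y, z in degrees. In form: [[[tx, ty, tz], [ax, ay, az]], ...]. A call has 1 to 20 rows; each row shifts and turns the commanded pose from where the row before left it, along the tool's axes as they then stand; what a row does not reach is not made up. A row lasts 1/12 s, in which the tool goes at most 41.7 mm and 7.16 degrees, less where a joint would pass 70% of its speed; a pose out of reach is approached as far as the arm can. A call with a gripper value outside its range is refused whole. "gripper" is the finger opening in m, from 0 to 0.0854, set as the call begins (left out, the last holds). The fingers move at their own pace and stop on an object; "grip_force" is the grip in N (left out, the last holds). Time passes only in rows, so rows that do not move let the fingers close. It gives the time, the measured TCP pose, the force and the opening at its end, in the units of the state.
- get_obs(): the state, without advancing time (a new reading comes with each control period).
- read_camera(name): name is "side" or "top" or "wrist"; returns a dict with "color" (420x560x3 uint8, red, green, blue), "range_z" (420x560 float32, m along the optical axis (not along the pixel's ray), 0 where there is no reading), "intrinsics" (3x3 intrinsics, pixels), "dist_coeffs" ([k1, k2, p1, p2, k3] as OpenCV has them; the pictures are not rectified), "R" (3x3) and "t" (3): a world point X has camera coordinates R X + t; the wrist camera has in their place "hand_eye" (4x4, takes a point from camera to tool coordinates, whose origin is the TCP and whose axes are the tool frame's). Camera axes: x right, y down, z forward; pixel columns grow to the right and rows downward; lengths in m; the calibration is good to about 2 mm. A picture is of the moment at which its call begins: read the wrist's pose just before it.
- hand_in(): hands the job in, once; it reports no verdict.
The state is a dict: "t": time; "q": joint angles; "joint_vel": joint speeds; "joint_torque": joint torques, N m; "eef_pos": TCP position; "tool_rot": TCP orientation; "contact_force": force on the tool from outside, world axes, zero at the start; "torque": the same for the moment, N m; "gripper_width": opening from 0.0 (shut) to 1.0 (fully open).
Only numpy, scipy, OpenCV 4.12 (cv2) and the standard library are available. Lean on these libraries where they do the work, as an engineer would, in place of code of your own. Each camera call takes 0.05 s, during which the arm holds its last target. There are 200 camera calls.

### The job

Of the two ratchet clamps on the table, only one has a small paint-crusted wooden palette lying on its board: clamp that palette for scraping. Work that clamp's ratchet handle back and forth between its two stop pins until the bolt has swung the flat steel hold-down bar fully across the palette and against its stop, then let go. Turn the bar only by the handle, do not push the bar itself, and leave the empty clamp untouched and the palette in its place.

Things in the scene. Friction and masses are not known exactly. Their poses are not given: they have to be found in the camera images.
- palette_clamp: The clamp holding the palette: plywood board 240x200x16 mm fixed to the table, an upright bolt through it. Origin: bolt axis at table height; board spans x -90..150, y -100..100 mm, z up. A flat steel ratchet arm (20 mm wide, top at z 72) points to about -x, between two stop pins 73 mm high. Highest parts besides the arm's grip: bolt head (z 79), spring plunger on the arm (z 87).
- palette_clamp_grip (a point): Point on the axis of the upright round dark wooden grip at the end of that clamp's handle, 98 mm above the table. Grip: 28 mm diameter, from 72 to 118 mm above the table, 140 mm from the bolt axis, circling the bolt with the arm. Take it from above; being round, it turns freely enough that the gripper need not turn with it.
- palette_clamp_handle (a joint): Handle angle, rad, -0.45..0.45 (stops); 0: along the clamp's -x; grows clockwise from above. Grip in clamp frame: x = -140 mm cos, y = 140 mm sin. Stays where left. Clockwise swing drives the bolt, about 2 N at the grip; swinging back only clicks over the 18 teeth, bolt stays. Up to 0.35 rad of a forward swing is lost before a tooth catches.
- palette_clamp_bar: That clamp's bolt with its hold-down bar: flat steel 122x24x7 mm, reaching 106 mm from the bolt axis, underside 38 mm above the table, 3 mm over the palette. Origin on the bolt axis at table height, x outward along the bar. Starts 1.45 to 2.0 rad counter-clockwise (from above) of the clamp's +x; turns clockwise to its stop at +x; stays where left. 3 to 5 full handle swings. Not to be pushed.
- palette: Loose wooden mixing palette, 85x135x19 mm, dried paint on it, flat on the clamp's board beyond the bolt as seen from the robot, before a low wooden fence. Origin: centre of underside; x across (85), y along (135), z up.
- spare_clamp: The other clamp, fixed, exactly like the first but with no palette on its board; same origin and axes. Its handle and bar stand at any angle. Not to be touched.
Not all that is in view belongs to the job. Leave any pink look-alike of the palette alone.

How it is judged:
At the end, for the whole second after the job is handed in: The palette clamp's hold-down bar lies across the palette within 0.18 rad (10 degrees) of its stop (of the clamp's x axis), at rest; the palette still lies flat on that clamp's board, within 20 mm of where it started (angle between the x axis of palette_clamp_bar and the x axis of palette_clamp, either way round below 0.18 rad and angular speed of palette_clamp_bar below 0.1 rad/s and distance of palette from where it was at the start of the episode below 0.02 m and z of palette in the frame of palette_clamp below 0.022 m); the robot touches nothing.
It fails at once if the robot pushes the hold-down bar itself (contact force between palette_clamp_bar and the fingers above 1 N or contact force between palette_clamp_bar and the arm above 1 N).
It fails at once if the robot touches the empty clamp (contact force between spare_clamp and the fingers above 1 N or contact force between spare_clamp and the arm above 1 N).
It fails at once if the palette is moved by more than 20 mm (distance of palette from where it was at the start of the episode above 0.02 m).
It also fails if it takes over 48 s, if anything falls off the work surface, if the arm or the gripper's body presses on something with over 40 N, if the wrist force passes 120 N, or if a joint passes its speed limit or range.

## Working session

There is one attempt and no reset: what is moved stays moved. The work goes in short steps, Python scripts to look and compute and a tool call to move; the robot and the scene stay as the last step left them, time stands still between calls to the robot, and variables do not carry over. Pictures are saved under pics/ and viewed, about 8 in all and at most 12, crops included, and the job is handed in when it is done.

Besides the shell and the picture viewer there is one more tool, called after ">>>" by a JSON object that holds its "op" and its "data". play_rows: Moves the arm, as the interface text tells. Its arguments: {"type":"object","properties":{"increments":{"type":"array","items":{"type":"array"}},"gripper":{"type":"number"},"grip_force":{"type":"number"}},"required":["increments"]}

```bash
mkdir -p pics; python3 - <<'E'
from station import *
import cv2,pickle,numpy as np
o=get_obs();print(o, grip_point_offset if not callable(grip_point_offset) else grip_point_offset())
d={}
for n in("side","top"):
    c=read_camera(n);d[n]=c;cv2.imwrite(f"pics/{n}0.png",c["color"][...,::-1]);print(n,c["intrinsics"],c["dist_coeffs"],c["R"],c["t"])
pickle.dump(d,open("d0.pkl","wb"))
E
```

```text
{'t': 0.0, 'q': array([-1.32509224,  0.477813  ,  0.02235395,  1.55647034, -0.01147619,
        1.10926407, -0.08306471]), 'joint_vel': array([-7.13656338e-05, -1.87484920e-04,  1.35522304e-03,  5.98761336e-04,
       -9.28729858e-04, -4.85125479e-04,  4.11158446e-04]), 'joint_torque': array([ 1.47312508e-04, -5.96462166e+01,  1.60811171e+00, -2.81203687e+01,
        1.24218801e-02,  9.28226887e-03, -2.67759003e-05]), 'eef_pos': array([0.2336906 , 0.63262635, 0.23030936]), 'tool_rot': array([-0.57976071,  0.58059111,  0.40372756, -0.40471662]), 'contact_force': array([-1.25703577,  0.13106813, -0.19856711]), 'torque': array([ 0.01154881, -0.03906785,  0.00749635]), 'gripper_width': 1.0016054127592418} 0.0187
side [[510.01594129   0.         277.33906497]
 [  0.         510.01594129 210.00333901]
 [  0.           0.           1.        ]] [-0.04931507  0.          0.          0.          0.        ] [[ 0.99977915  0.02083856 -0.00272226]
 [ 0.00967909 -0.57156375 -0.82050058]
 [-0.018654    0.82029302 -0.57163922]] [-0.50746668  0.09953042  1.36451751]
top [[404.09407287   0.         274.83637876]
 [  0.         404.09407287 208.42289312]
 [  0.           0.           1.        ]] [-0.07034915  0.          0.          0.          0.        ] [[ 0.00963942 -0.99991988 -0.00820452]
 [-0.99815008 -0.00912915 -0.06010894]
 [ 0.06002923  0.00876876 -0.9981581 ]] [0.04910622 0.50579853 1.15944167]
```

View pics/top0.png

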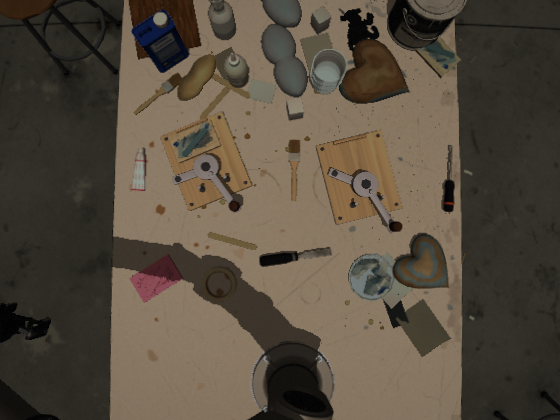

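View pics/side0.png

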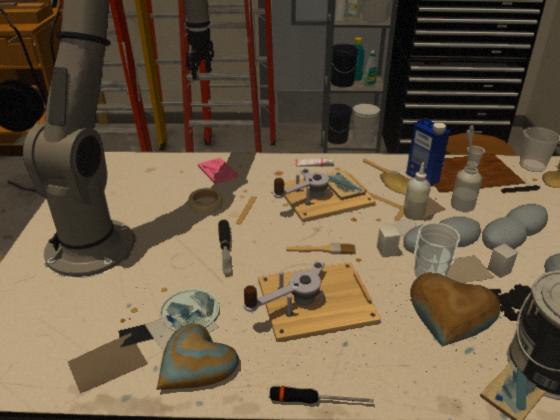

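The palette lies on the left clamp (top view: bolt ≈ (206,167), dark grip ≈ (235,206), bar reaching to ≈ (176,181)). The right clamp, bolt ≈ (365,184), is empty.

```bash
cat > h.py <<'E'
import numpy as np,cv2
def ray(c,px,z):
    u=cv2.undistortPoints(np.array([[px]],float),c["intrinsics"],c["dist_coeffs"])[0,0]
    R,t=c["R"],c["t"];C=-R.T@t;d=R.T@np.array([u[0],u[1],1]);return C+d*(z-C[2])/d[2]
E
python3 - <<'E'
import pickle,cv2,numpy as np
from h import *
d=pickle.load(open("d0.pkl","rb"));c=d["top"];im=c["color"]
a=cv2.resize(im[100:220,140:270,::-1],None,fx=5,fy=5,interpolation=cv2.INTER_CUBIC);cv2.imwrite("pics/crop.png",a)
# board by colour
hsv=cv2.cvtColor(im,cv2.COLOR_RGB2HSV)
m=np.zeros(im.shape[:2],np.uint8);m[105:215,150:260]=1
print(hsv[175,235],hsv[220,260],hsv[206,235])
b=((hsv[...,1]>105)&(hsv[...,2]>110)&(m>0)).astype(np.uint8)
b=cv2.morphologyEx(b,cv2.MORPH_OPEN,np.ones((3,3)))
cs,_=cv2.findContours(b,0,1);k=max(cs,key=cv2.contourArea);r=cv2.minAreaRect(k);P=np.array([ray(c,p,.016) for p in cv2.boxPoints(r)]);print(r,P.round(4))
print([np.linalg.norm(P[i]-P[i-1]) for i in range(4)])
for n,px,z in(("bolt",(206,167),.079),("grip",(235,206),.118),("bar",(176,181),.045),("sparegrip",(396,226),.118),("sparebolt",(365,184),.079)):
    print(n,ray(c,px,z).round(4))
E
```

```text
[ 16 127 129] [ 16  71 141] [ 10 179  47]
((225.1824951171875, 152.6239013671875), (79.3658676147461, 24.4709529876709), 68.68209075927734) [[0.7657 0.2803 0.016 ]
 [0.7929 0.213  0.016 ]
 [0.5727 0.1241 0.016 ]
 [0.5461 0.1903 0.016 ]]
[np.float64(0.2373866681049756), np.float64(0.07260048144881352), np.float64(0.2374539255021644), np.float64(0.07140009630932168)]
bolt [0.615  0.2457 0.079 ]
grip [0.5046 0.1589 0.118 ]
bar [0.5796 0.3375 0.045 ]
sparegrip [ 0.4553 -0.2694  0.118 ]
sparebolt [ 0.5714 -0.1954  0.079 ]
```

View pics/crop.png

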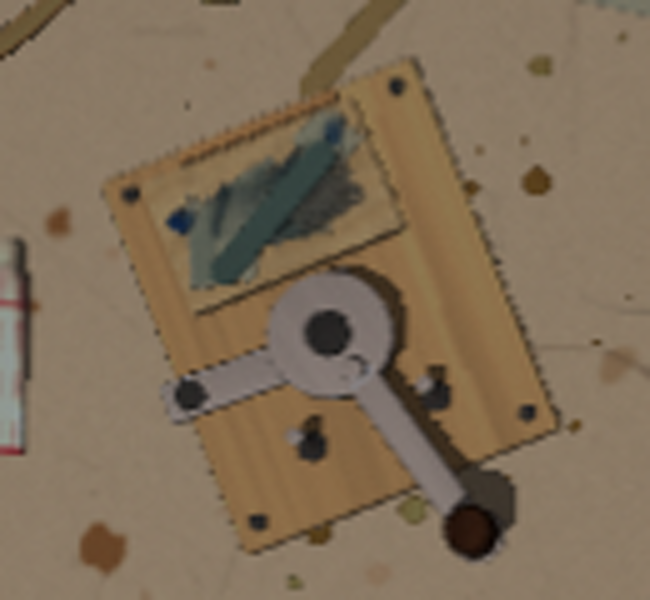

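```bash
cat >> h.py <<'E'
from scipy.spatial.transform import Rotation as Ro
from station import get_obs
B=np.array([.615,.2455]);A=np.radians(22.0)
def grip(th,z=.083):
    p=B+.14*np.array([-np.cos(th)*np.cos(A)-np.sin(th)*np.sin(A),-np.cos(th)*np.sin(A)+np.sin(th)*np.cos(A)]);return np.r_[p,z]
def tool():
    o=get_obs();q=o["tool_rot"];return o,Ro.from_quat([q[1],q[2],q[3],q[0]]).as_matrix()
E
python3 - <<'E'
from h import *
import pickle
c=pickle.load(open("d0.pkl","rb"))["top"]
f=lambda x,y,z:ray(c,(140+x/5-.4,100+y/5-.4),z)
K=[f(*p,.016) for p in((105,188),(412,58),(560,425),(245,552))]
print([p.round(4) for p in K]); e=(K[0]-K[3]+K[1]-K[2]);print("angle",np.degrees(np.arctan2(e[1],e[0])),np.linalg.norm(e)/2)
ce=np.mean(K,0);A2=np.arctan2(e[1],e[0]);print("bolt from board",ce[:2]-.03*np.array([np.cos(A2),np.sin(A2)]),"bolt",f(327,332,.079),"grip",f(470,530,.118),"bar",f(190,395,.045))
o,R=tool();print(R.round(3))
for th in(-.45,-.28,0,.45):print(th,grip(th))
x=R[:,0];print("yaw x",np.degrees(np.arctan2(x[1],x[0])))
E
```

```text
[array([0.7139, 0.3949, 0.016 ]), array([0.7929, 0.2135, 0.016 ]), array([0.5743, 0.1223, 0.016 ]), array([0.4984, 0.3056, 0.016 ])]
angle 22.56774291143472 0.2350782053020944
bolt from board [0.61717958 0.24756836] bolt [0.61783047 0.24853063 0.079     ] grip [0.50566058 0.16264694 0.118     ] bar [0.586591   0.33303273 0.045     ]
[[ 0.346 -0.    -0.938]
 [ 0.938 -0.002  0.346]
 [-0.002 -1.    -0.   ]]
-0.45 [0.52092853 0.1418151  0.083     ]
-0.28 [0.50474294 0.15922497 0.083     ]
0 [0.48519426 0.19305508 0.083     ]
0.45 [0.47530506 0.25473714 0.083     ]
yaw x 69.72962992721638
```

>>> {"op": "play_rows", "data": {"increments": [[[-0.0173,0.001,-0.0209],[0,0,0]],[[-0.0173,0.001,-0.0209],[0,0,0]],[[-0.0173,0.001,-0.0209],[0,0,0]],[[-0.0173,0.001,-0.0209],[0,0,0]],[[-0.0173,0.001,-0.0209],[0,0,0]],[[-0.0173,0.001,-0.0209],[0,0,0]],[[-0.0173,0.001,-0.0209],[0,0,0]],[[-0.0173,0.001,-0.0209],[0,0,0]],[[-0.0173,0.001,-0.0209],[0,0,0]],[[-0.0173,0.001,-0.0209],[0,0,0]],[[-0.0173,0.001,-0.0209],[0,0,0]],[[-0.0173,0.001,-0.0209],[0,0,0]],[[-0.0173,0.001,-0.0209],[0,0,0]],[[-0.0173,0.001,-0.0209],[0,0,0]],[[-0.0173,0.001,-0.0209],[0,0,0]],[[-0.0173,0.001,-0.0209],[0,0,0]],[[-0.0173,0.001,-0.0209],[0,0,0]],[[-0.0173,0.001,-0.0209],[0,0,0]],[[-0.0173,0.001,-0.0209],[0,0,0]],[[-0.0173,0.001,-0.0209],[0,0,0]]]}}

```text
t: 1.77
eef_pos: [0.5063, 0.1625, 0.211]
tool_rot: [0.58, -0.58, -0.404, 0.404]
contact_force: [0.3, 0.1, 0.7]
gripper_width: 1.0
```

>>> {"op": "play_rows", "data": {"increments": [[[0,0,0],[0,-6.1,0]],[[0,0,0],[0,-6.1,0]],[[0,0,0],[0,-6.1,0]],[[0,0,0],[0,-6.1,0]],[[0,0,0],[0,-6.1,0]],[[0,0,0],[0,-6.1,0]],[[0,0,0],[0,-6.1,0]],[[0,0,0],[0,0,0]],[[0,0,0],[0,0,0]],[[0,0,0],[0,0,0]]]}}

```text
t: 2.6
eef_pos: [0.506, 0.1637, 0.2111]
tool_rot: [0.394, -0.394, -0.587, 0.587]
contact_force: [0.1, 0.4, -0.1]
gripper_width: 0.998
```

```bash
sed -i 's/^B=.*/B=np.array([.6175,.248]);A=np.radians(22.6)/' h.py; python3 - <<'E'
from h import *
from station import read_camera
o,R=tool();c=read_camera("wrist");T=np.eye(4);T[:3,:3]=R;T[:3,3]=o["eef_pos"]
M=np.linalg.inv(T@c["hand_eye"]);c["R"],c["t"]=M[:3,:3],M[:3,3]
import pickle;pickle.dump(c,open("w.pkl","wb"))
cv2.imwrite("pics/w1.png",c["color"][...,::-1])
print(o["t"],o["eef_pos"],np.degrees(np.arctan2(R[1,0],R[0,0])),R.round(3),M)
E
```

```text
2.6 [0.50596876 0.16368112 0.21113305] 112.24551628716247 [[-0.379 -0.    -0.926]
 [ 0.926 -0.    -0.379]
 [ 0.    -1.     0.   ]] [[-3.79116483e-01  9.25348680e-01  7.16253923e-04  4.05681619e-02]
 [ 8.82936612e-01  3.61508338e-01  2.99557441e-01 -5.38342849e-01]
 [ 2.76936151e-01  1.14199570e-01 -9.54077998e-01  2.02420127e-01]
 [ 0.00000000e+00  0.00000000e+00  0.00000000e+00  1.00000000e+00]]
```

View pics/w1.png

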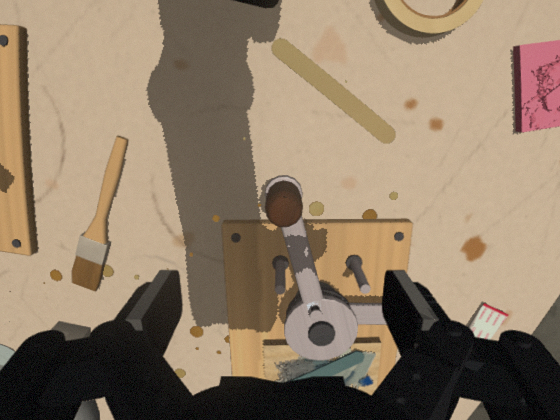

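```bash
python3 - <<'E'
from h import *
import pickle
c=pickle.load(open("w.pkl","rb"));im=c["color"]
print("cam",-c["R"].T@c["t"])
hsv=cv2.cvtColor(im,cv2.COLOR_RGB2HSV);m=((hsv[...,1]>130)&(hsv[...,2]<110)).astype(np.uint8);m[:170]=0;m[240:]=0;m[:,:255]=0;m[:,320:]=0
ys,xs=np.nonzero(m);print(xs.min(),xs.max(),ys.min(),ys.max(),xs.mean(),ys.mean())
Z=c["range_z"];print(Z[180:235:5,285])
for px,z in(((285,209),.118),((285,207),.11),((320,333),.079),((232,222),.016),((411,219),.016)):print(px,ray(c,px,z))
E
```

```text
cam [0.43464522 0.13395944 0.35436014]
267 300 194 225 280.36140350877196 212.6421052631579
[0.2895307  0.26692492 0.2533298  0.24658144 0.24460693 0.24732591
 0.24676211 0.24856436 0.25031576 0.2509352  0.30164692]
(285, 209) [0.50341274 0.16486526 0.118     ]
(285, 207) [0.50432397 0.16532633 0.11      ]
(320, 333) [0.61541516 0.24719286 0.079     ]
(232, 222) [0.56664612 0.13321234 0.016     ]
(411, 219) [0.49372644 0.30305924 0.016     ]
```

>>> {"op": "play_rows", "data": {"increments": [[[0,0.016,0],[0,0,0]],[[0,0.016,0],[0,0,0]],[[0,0.016,0],[0,0,0]],[[0,0.016,0],[0,0,0]],[[0,0.016,0],[0,0,0]],[[0,0.016,0],[0,0,0]],[[0,0.016,0],[0,0,0]],[[0,0.015,0],[0,0,0]],[[0,0,0],[0,0,0]],[[0,0,0],[0,0,0]]]}}

```text
t: 3.48
eef_pos: [0.5056, 0.1637, 0.0839]
tool_rot: [0.394, -0.393, -0.587, 0.588]
contact_force: [0.0, 0.1, 0.1]
gripper_width: 1.005
```

>>> {"op": "play_rows", "data": {"increments": [[[0,0,0],[0,0,0]],[[0,0,0],[0,0,0]],[[0,0,0],[0,0,0]],[[0,0,0],[0,0,0]],[[0,0,0],[0,0,0]],[[0,0,0],[0,0,0]],[[0,0,0],[0,0,0]],[[0,0,0],[0,0,0]],[[0,0,0],[0,0,0]],[[0,0,0],[0,0,0]]], "gripper": 0.01, "grip_force": 30}}

```text
t: 4.32
eef_pos: [0.5064, 0.164, 0.085]
tool_rot: [-0.393, 0.393, 0.588, -0.587]
contact_force: [-1.3, -1.3, 5.8]
gripper_width: 0.315
```

```bash
python3 - <<'E'
from h import *
o,R=tool();p=o["eef_pos"];v=p[:2]-B
print(o["t"],p,o["contact_force"],o["gripper_width"],np.linalg.norm(v))
th=np.arctan2(v@[-np.sin(A),np.cos(A)],-v@[np.cos(A),np.sin(A)]);print("th",th)
def rows(a,b,n):
    T=np.linspace(a,b,n+1);G=[R.T@(grip(T[i+1])-grip(T[i])) for i in range(n)]
    print(a,b,n,[(round(g[0],4),round(g[2],4)) for g in G])
rows(th,-.43,3);rows(-.43,.43,12)
E
```

```text
4.3167 [0.5063937  0.16398459 0.08497833] [-1.30498593 -1.32788353  5.82616734] 0.31454386239101023 0.1392953648467142
th -0.2529947174492718
-0.2529947174492718 -0.43 3 [(np.float64(-0.0079), np.float64(-0.0023)), (np.float64(-0.0078), np.float64(-0.0028)), (np.float64(-0.0076), np.float64(-0.0032))]
-0.43 0.43 12 [(np.float64(0.0093), np.float64(0.0039)), (np.float64(0.0095), np.float64(0.0032)), (np.float64(0.0097), np.float64(0.0025)), (np.float64(0.0099), np.float64(0.0018)), (np.float64(0.01), np.float64(0.0011)), (np.float64(0.01), np.float64(0.0004)), (np.float64(0.01), np.float64(-0.0003)), (np.float64(0.01), np.float64(-0.001)), (np.float64(0.0099), np.float64(-0.0018)), (np.float64(0.0097), np.float64(-0.0025)), (np.float64(0.0095), np.float64(-0.0032)), (np.float64(0.0093), np.float64(-0.0038))]
```

>>> {"op": "play_rows", "data": {"increments": [[[-0.0079,0,-0.0023],[0,0,0]],[[-0.0078,0,-0.0028],[0,0,0]],[[-0.0076,0,-0.0032],[0,0,0]],[[0,0,0],[0,0,0]],[[0,0,0],[0,0,0]]]}}

```text
t: 4.73
eef_pos: [0.5231, 0.1458, 0.0848]
tool_rot: [-0.393, 0.393, 0.588, -0.587]
contact_force: [-0.5, 0.8, 5.1]
gripper_width: 0.315
```

>>> {"op": "play_rows", "data": {"increments": [[[0.0093,0,0.0039],[0,0,0]],[[0.0095,0,0.0032],[0,0,0]],[[0.0097,0,0.0025],[0,0,0]],[[0.0099,0,0.0018],[0,0,0]],[[0.01,0,0.0011],[0,0,0]],[[0.01,0,0.0004],[0,0,0]],[[0.01,0,-0.0003],[0,0,0]],[[0.01,0,-0.001],[0,0,0]],[[0.0099,0,-0.0018],[0,0,0]],[[0.0097,0,-0.0025],[0,0,0]],[[0.0095,0,-0.0032],[0,0,0]],[[0.0093,0,-0.0038],[0,0,0]],[[0,0,0],[0,0,0]],[[0,0,0],[0,0,0]]]}}

```text
t: 5.9
eef_pos: [0.4762, 0.2532, 0.084]
tool_rot: [0.393, -0.393, -0.587, 0.589]
contact_force: [-2.6, -1.8, 3.6]
gripper_width: 0.313
```

```bash
cat > look.py <<'E'
from h import *
from station import read_camera
import sys
o,R=tool();p=o["eef_pos"];v=p[:2]-B
th=np.arctan2(v@[-np.sin(A),np.cos(A)],-v@[np.cos(A),np.sin(A)])
print(o["t"],p.round(4),o["contact_force"].round(1),o["gripper_width"],"th",th,"r",np.linalg.norm(v))
a=read_camera("top")["color"][95:225,130:280];s=read_camera("side")["color"][130:240,250:400]
a=cv2.resize(a,(480,416),interpolation=2);s=cv2.resize(s,(320,235),interpolation=2)
im=np.zeros((416,800,3),np.uint8);im[:,:480]=a;im[:235,480:]=s
cv2.imwrite(sys.argv[1],im[...,::-1])
E
python3 look.py pics/l1.png
```

```text
5.9 [0.4762 0.2532 0.084 ] [-2.6 -1.8  3.6] 0.3130400143098913 th 0.431027791842393 r 0.14135457731009524
```

View pics/l1.png

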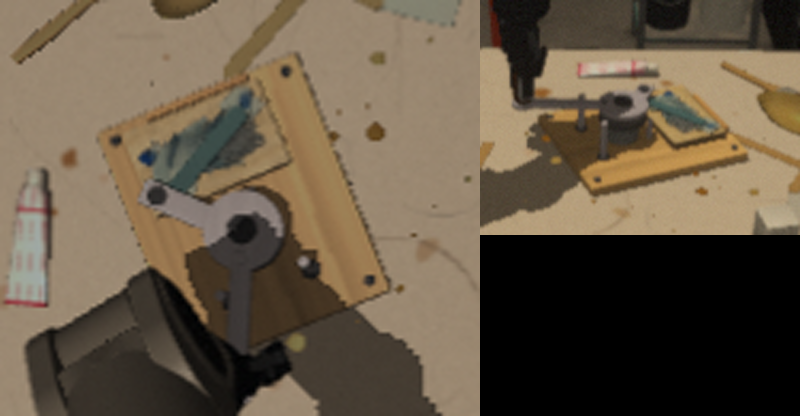

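Bar tip is now at about (155,195) with the bolt at (241,229), so the bar has ≈0.80 rad left. Next is another full swing.

>>> {"op": "play_rows", "data": {"increments": [[[-0.0093,0,0.0038],[0,0,0]],[[-0.0095,0,0.0032],[0,0,0]],[[-0.0097,0,0.0025],[0,0,0]],[[-0.0099,0,0.0018],[0,0,0]],[[-0.01,0,0.001],[0,0,0]],[[-0.01,0,0.0003],[0,0,0]],[[-0.01,0,-0.0004],[0,0,0]],[[-0.01,0,-0.0011],[0,0,0]],[[-0.0099,0,-0.0018],[0,0,0]],[[-0.0097,0,-0.0025],[0,0,0]],[[-0.0095,0,-0.0032],[0,0,0]],[[-0.0093,0,-0.0039],[0,0,0]],[[0,0,0],[0,0,0]],[[0,0,0],[0,0,0]]]}}

```text
t: 7.17
eef_pos: [0.5235, 0.1447, 0.0843]
tool_rot: [-0.394, 0.394, 0.587, -0.587]
contact_force: [-1.9, 1.8, -2.3]
gripper_width: 0.317
```

>>> {"op": "play_rows", "data": {"increments": [[[0.0093,0,0.0039],[0,0,0]],[[0.0095,0,0.0032],[0,0,0]],[[0.0097,0,0.0025],[0,0,0]],[[0.0099,0,0.0018],[0,0,0]],[[0.01,0,0.0011],[0,0,0]],[[0.01,0,0.0004],[0,0,0]],[[0.01,0,-0.0003],[0,0,0]],[[0.01,0,-0.001],[0,0,0]],[[0,0,0],[0,0,0]]]}}

```text
t: 7.92
eef_pos: [0.4807, 0.2135, 0.0842]
tool_rot: [0.394, -0.393, -0.587, 0.588]
contact_force: [-2.8, -5.3, 1.3]
gripper_width: 0.315
```

>>> {"op": "play_rows", "data": {"increments": [[[0.0099,0,-0.0018],[0,0,0]],[[0.0097,0,-0.0025],[0,0,0]],[[0,0,0],[0,0,0]]]}}

```text
t: 8.17
eef_pos: [0.4778, 0.2333, 0.0842]
tool_rot: [0.393, -0.393, -0.587, 0.588]
contact_force: [-1.7, -4.5, 1.3]
gripper_width: 0.311
```

```bash
python3 look.py pics/l2.png
```

```text
8.1667 [0.4778 0.2333 0.0842] [-1.7 -4.5  1.3] 0.3109889300738078 th 0.28953310036117896 r 0.14044693940229475
```

View pics/l2.png

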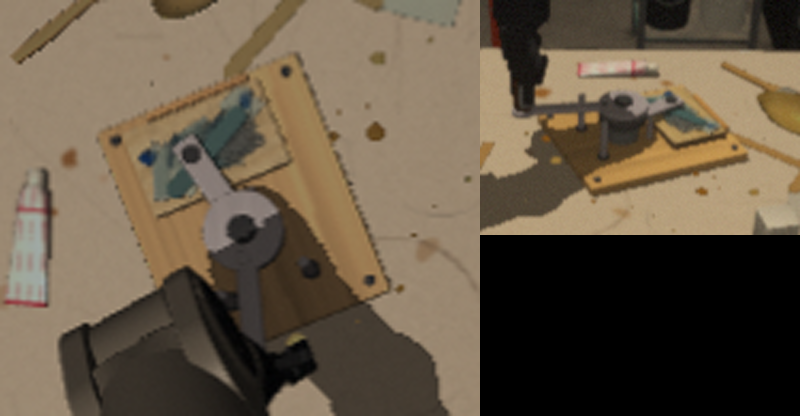

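Bar tip is at about (190,152), so ≈0.19 rad is left; the palette hasn't moved. I'll finish this swing.

>>> {"op": "play_rows", "data": {"increments": [[[0.0095,0,-0.0032],[0,0,0]],[[0.0093,0,-0.0038],[0,0,0]],[[0,0,0],[0,0,0]],[[0,0,0],[0,0,0]]]}}

```text
t: 8.6
eef_pos: [0.4782, 0.2526, 0.0842]
tool_rot: [0.393, -0.394, -0.588, 0.588]
contact_force: [-0.4, -2.6, -2.2]
gripper_width: 0.316
```

```bash
python3 look.py pics/l3.png
```

```text
8.6 [0.4782 0.2526 0.0842] [-0.4 -2.6 -2.2] 0.31555620605401274 th 0.42773292280143876 r 0.13937176800957976
```

View pics/l3.png

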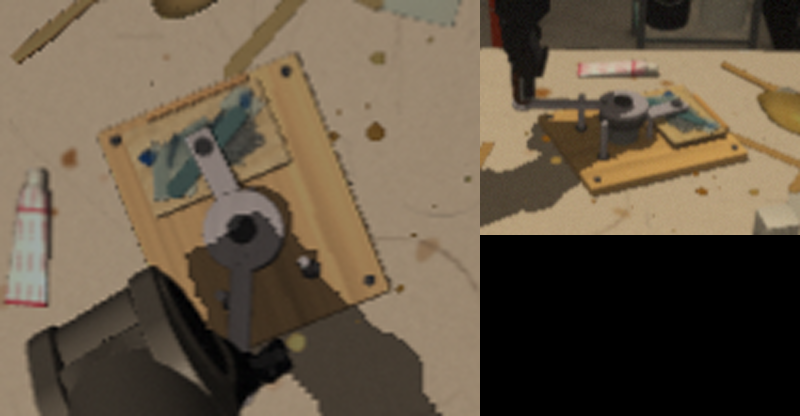

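Bar tip is at about (204,146). After allowing for parallax, up to ≈0.1 rad may be left. I'll back off one tooth and press forward gently until the force rises.

>>> {"op": "play_rows", "data": {"increments": [[[-0.0093,0,0.0038],[0,0,0]],[[-0.0095,0,0.0032],[0,0,0]],[[-0.0097,0,0.0025],[0,0,0]],[[-0.0099,0,0.0018],[0,0,0]],[[-0.01,0,0.001],[0,0,0]],[[-0.01,0,0.0003],[0,0,0]],[[0,0,0],[0,0,0]],[[0,0,0],[0,0,0]]]}}

```text
t: 9.37
eef_pos: [0.4871, 0.1929, 0.0843]
tool_rot: [0.394, -0.393, -0.587, 0.588]
contact_force: [-6.3, -1.8, 1.8]
gripper_width: 0.313
```

>>> {"op": "play_rows", "data": {"increments": [[[0.005,0,-0.0001],[0,0,0]],[[0.005,0,-0.0002],[0,0,0]],[[0.005,0,-0.0004],[0,0,0]],[[0,0,0],[0,0,0]]]}}

```text
t: 9.7
eef_pos: [0.4828, 0.2067, 0.0843]
tool_rot: [0.394, -0.394, -0.586, 0.588]
contact_force: [-2.8, -5.5, -0.0]
gripper_width: 0.313
```

>>> {"op": "play_rows", "data": {"increments": [[[0.004,0,-0.0005],[0,0,0]],[[0,0,0],[0,0,0]]]}}

```text
t: 9.87
eef_pos: [0.4821, 0.2102, 0.0843]
tool_rot: [0.394, -0.394, -0.586, 0.588]
contact_force: [-1.9, -4.4, -0.5]
gripper_width: 0.315
```

>>> {"op": "play_rows", "data": {"increments": [[[0.004,0,-0.0006],[0,0,0]],[[0,0,0],[0,0,0]]]}}

```text
t: 10.03
eef_pos: [0.4814, 0.2141, 0.0843]
tool_rot: [0.394, -0.395, -0.586, 0.588]
contact_force: [-1.8, -5.5, 0.1]
gripper_width: 0.311
```

>>> {"op": "play_rows", "data": {"increments": [[[0.004,0,-0.0006],[0,0,0]],[[0,0,0],[0,0,0]]]}}

```text
t: 10.2
eef_pos: [0.4803, 0.2179, 0.0843]
tool_rot: [0.394, -0.395, -0.586, 0.588]
contact_force: [-1.3, -6.1, 0.6]
gripper_width: 0.317
```

>>> {"op": "play_rows", "data": {"increments": [[[0.004,0,-0.0007],[0,0,0]],[[0,0,0],[0,0,0]]]}}

```text
t: 10.37
eef_pos: [0.4795, 0.2214, 0.0843]
tool_rot: [0.394, -0.395, -0.586, 0.588]
contact_force: [-1.4, -8.0, 1.9]
gripper_width: 0.313
```

```bash
python3 look.py pics/l4.png
```

```text
10.3667 [0.4795 0.2214 0.0843] [-1.4 -8.   1.9] 0.31272386771835 th 0.20384089224894447 r 0.14059451484964544
```

View pics/l4.png

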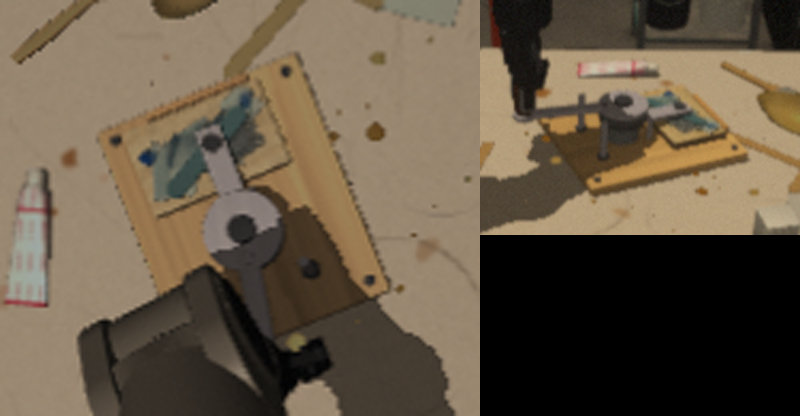

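>>> {"op": "play_rows", "data": {"increments": [[[0.003,0,-0.0006],[0,0,0]],[[0,0,0],[0,0,0]]]}}

```text
t: 10.63
eef_pos: [0.4787, 0.2238, 0.0843]
tool_rot: [0.394, -0.395, -0.585, 0.588]
contact_force: [-1.9, -8.9, 2.5]
gripper_width: 0.314
```

>>> {"op": "play_rows", "data": {"increments": [[[0.003,0,-0.0006],[0,0,0]],[[0,0,0],[0,0,0]]]}}

```text
t: 10.8
eef_pos: [0.478, 0.2263, 0.0842]
tool_rot: [0.395, -0.395, -0.585, 0.588]
contact_force: [-2.9, -9.4, 3.6]
gripper_width: 0.315
```

```bash
cat > bar.py <<'E'
from h import *
from station import read_camera
c=read_camera("top");im=c["color"];g=cv2.cvtColor(im,cv2.COLOR_RGB2HSV).astype(int)
# bar: light grey, low saturation, within palette region
m=((g[...,1]<45)&(g[...,2]>95)).astype(np.uint8)
ys,xs=np.nonzero(m);W=[]
for y,x in zip(ys,xs):
    if 110<y<215 and 150<x<260:
        p=ray(c,(x,y),.045)[:2]-B;r=np.hypot(*p)
        if .055<r<.115:W.append(p)
W=np.array(W);print(len(W));a=np.degrees(np.arctan2(W[:,1],W[:,0]));a=a[np.abs(a-np.median(a))<15]
print("bar angle rel clamp (deg)",np.median(a)-np.degrees(A),a.mean()-np.degrees(A),a.std(),len(a))
E
python3 bar.py
```

```text
201
bar angle rel clamp (deg) 2.5422764852209774 3.1572336660874143 7.503611784531493 114
```

>>> {"op": "play_rows", "data": {"increments": [[[0.004,0,-0.0009],[0,0,0]],[[0,0,0],[0,0,0]],[[0,0,0],[0,0,0]]]}}

```text
t: 11.1
eef_pos: [0.4771, 0.2297, 0.0842]
tool_rot: [0.395, -0.395, -0.585, 0.589]
contact_force: [-4.0, -10.0, 5.0]
gripper_width: 0.314
```

```bash
python3 bar.py
```

```text
199
bar angle rel clamp (deg) 2.528723733718877 2.9876542979997467 7.316019443810327 113
```

The bar stayed put while the grip was pushed another 4 mm and the force rose, so it is at its stop. I'll ease back, release and lift off.

>>> {"op": "play_rows", "data": {"increments": [[[-0.005,0,0.001],[0,0,0]],[[-0.005,0,0.001],[0,0,0]],[[-0.005,0,0.001],[0,0,0]],[[0,0,0],[0,0,0]]]}}

```text
t: 11.48
eef_pos: [0.4797, 0.2179, 0.0842]
tool_rot: [0.394, -0.393, -0.587, 0.588]
contact_force: [-4.2, -1.6, 0.6]
gripper_width: 0.312
```

>>> {"op": "play_rows", "data": {"increments": [[[0,0,0],[0,0,0]],[[0,0,0],[0,0,0]],[[0,0,0],[0,0,0]],[[0,0,0],[0,0,0]],[[0,0,0],[0,0,0]],[[0,0,0],[0,0,0]],[[0,0,0],[0,0,0]],[[0,0,0],[0,0,0]]], "gripper": 0.085}}

```text
t: 12.15
eef_pos: [0.4806, 0.2194, 0.0843]
tool_rot: [-0.393, 0.393, 0.588, -0.588]
contact_force: [0.1, 0.0, -0.1]
gripper_width: 0.995
```

>>> {"op": "play_rows", "data": {"increments": [[[0,-0.008,0],[0,0,0]],[[0,-0.015,0],[0,0,0]],[[0,-0.015,0],[0,0,0]],[[0,-0.015,0],[0,0,0]],[[0,-0.015,0],[0,0,0]],[[0,-0.015,0],[0,0,0]],[[0,-0.015,0],[0,0,0]],[[0,-0.015,0],[0,0,0]],[[0,-0.015,0],[0,0,0]],[[0,-0.015,0],[0,0,0]],[[0,0,0],[0,0,0]],[[0,0,0],[0,0,0]],[[0,0,0],[0,0,0]]]}}

```text
t: 13.23
eef_pos: [0.4802, 0.2192, 0.2269]
tool_rot: [0.393, -0.393, -0.587, 0.588]
contact_force: [-0.6, -0.6, -0.8]
gripper_width: 0.996
```

```bash
python3 bar.py; python3 look.py pics/l5.png
```

```text
210
bar angle rel clamp (deg) 2.7555101446610273 3.3890538773551704 7.358816443763947 113
13.2833 [0.48   0.219  0.2265] [-0.2  0.6  0.2] 0.994362864130497 th 0.18686821020842723 r 0.14051070611511238
```

View pics/l5.png

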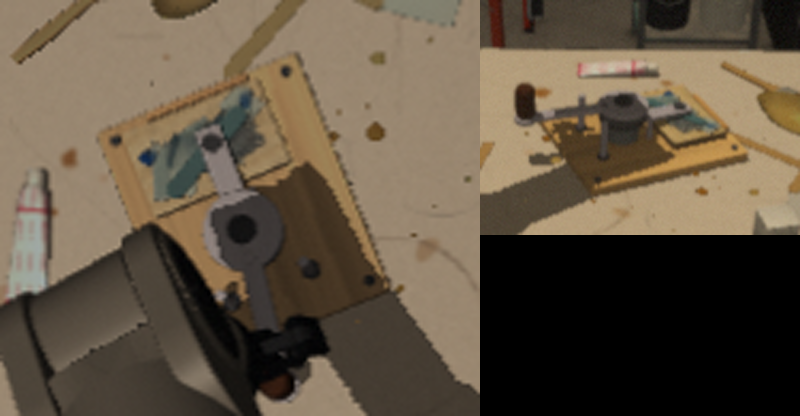

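The gripper is clear of the grip. The bar lies across the palette, with its tip still at about (211,142), and the palette hasn't moved.

```bash
python3 -c "
from station import hand_in;print(hand_in())"
```

```text
the job is handed in; nothing more can be done
None
```

I worked the palette clamp's handle through two full forward swings and one short one, and the hold-down bar now lies across the palette at its stop. I then eased back, opened the gripper, lifted clear and handed in at about 13.3 s.

- **Bar at the stop:** the last check put the bar about 3° from the clamp's x axis, within the 10° limit. The handle grip then went 3–4 mm further while the force rose to about 11 N, and the bar did not move, which is how I judged it was at its stop. That 3° is probably measurement offset: it comes from a noisy colour mask (7° spread) and was never cross-checked.
- **Palette and spare clamp:** the palette looked unmoved in every picture, though I did not measure its position. The arm stayed well away from the empty clamp, and I never touched the bar itself.
- **Contact at the end:** the robot was clear of everything, with the force reading near zero. None of the checks failed.

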